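# Find the spring bracket that still grips, with a feeler gauge

## Task

Three look-alike black spring brackets stand on the checking plate, and only one of them still has a strong spring. Slide the blade of the orange-handled feeler gauge into the bracket mouths to feel which one drags on it, and leave the gauge lying flat in that bracket, pushed fully home and let go. Leave the other things on the bench where they are.

Things in the scene. Friction and masses are not known exactly. Their poses are not given: they have to be found in the camera images.
- fixture: Fixed checking plate, aluminium, 160 (x) by 330 (y) by 12 mm, with three look-alike black brackets at y = +100, 0, -100 mm. Origin: centre of its underside on the bench, z up; the blade goes in along +x. Brackets run from x = -15 mm (mouth, facing the robot) to +81 mm (closed back), 72 mm wide, tops 64 mm (caps 69 mm) above the bench. The plate before the mouths is bare; the gauge slides on it.
- mouth_left (a point): Mouth of the bracket at +y: middle of the mouth's bottom edge, on the plate's upper face, 12 mm above the bench. Axes as the fixture. Each mouth is 60 mm wide and 12 mm high and leads to a straight passage 90 mm deep whose floor is the plate. Which of the three brackets is good changes from run to run and cannot be seen.
- mouth_middle (a point): The same point of the middle bracket. In the good bracket a shoe with a ramped nose stands 4 mm above the floor and lifts under a spring: the 6 mm blade meets it about 35 mm in, then needs roughly 4 to 10 N to go on and drags all the way home, pressed down with about 7 N; blade and plate are smooth bare metal.
- mouth_right (a point): The same point of the bracket at -y. In the two worn brackets the shoe stands 10 mm above the floor, so the 6 mm blade passes under it all the way home with no drag.
- gauge_handle (a point): Feeler gauge, about 200 g: the centre of its orange handle, half-way up. The handle is 80 long (x), 24 wide (y), 36 mm high; this point lies 18 mm above the flat underside, 40 mm behind the handle's front face. x points along the blade to its tip, z up. It starts lying flat on the bench.
- gauge_tip (a point): Middle of the tip edge of the gauge's steel blade, 120 mm ahead of the handle's centre, 3 mm above the underside. The blade is 80 long, 40 wide, 6 mm thick, its underside flush with the handle's. Fully home, the handle's front face rests against the mouth's upper lip and the tip is 80 mm inside the mouth.
- gauge: The same feeler gauge: origin on its underside under the handle's front face, x along the blade.
- wrench: Bystander: steel wrench, 170 mm long, lying on the bench; origin on its underside.
- spray: Bystander: grey bottle with red cap, 58 mm across, 150 mm tall; origin at the centre of its underside.
- jar: Bystander: jar with black lid, 72 mm across, 85 mm tall; origin at the centre of its underside.
Mind the look-alikes: they are no part of the job. What is shaped like the gauge but green is not meant.

How it is judged:
At the end, for the whole second after the job is handed in: The gauge rests flat in the bracket with the strong spring, at least 73 of its 80 mm of blade inside the mouth, nipped by the spring shoe (the gauge presses on the plate with more than 5 N: its own weight is only about 2 N), let go and at rest (x of gauge_tip in the frame of fixture above 0.058 m and z of gauge_tip in the frame of fixture below 0.021 m and angle between gauge's own z axis and vertical below 0.1 rad and contact force between gauge and fixture above 5 N and linear speed of gauge below 0.01 m/s and angular speed of gauge below 0.1 rad/s); the robot touches nothing.
It fails at once if one of the other loose things on the bench is moved more than 40 mm (distance of any of wrench, spray, jar from where it was at the start of the episode above 0.04 m).
It also fails if it takes over 64 s, if anything falls off the work surface, if the arm or the gripper's body presses on something with over 40 N, if the wrist force passes 120 N, or if a joint passes its speed limit or range.

## Robot

A 6-joint arm with a two-finger parallel gripper is mounted at the origin on the work surface. World frame = base frame: x ahead of the robot, y to its left, z up, the work surface at z = 0. Lengths are in m, angles in rad, forces in N, time in s.
With the tool pointing down it reaches from about 0.2 to 0.875 m from the base axis. Payload 3.4 kg.
Tool frame: the origin (TCP) lies between the finger pads; the fingertips stand 25 mm ahead of it and the grasp point (between the pads) lies 6 mm ahead of it; z points along the fingers, y is the direction in which the jaws open and shut (so a half turn about z gives the same grasp; the last joint's range is limited). The gripper opens to 94 mm and grips with 3 to 60 N. Pads are 16 mm wide; open, the fingers measure 119 mm over their backs; the gripper's body (75 mm by 177 mm) begins 78 mm behind the grasp point.
Start: joints at [-1.395, 0.276, 1.505, -0, 1.361, -0.121], TCP at [0.168, -0.55, 0.23] pointing down, gripper open.
Joint ranges: [-2.89, 2.89], [-0.75, 2.08], [0.22, 2.7], [-1.18, 4.32], [0.11, 2.71], [-2.7, 2.7]. Speed limits (rad/s): [2.57, 2.57, 3.14, 3.14, 3.14, 3.14].

## Interface

Orientations are given as a unit quaternion [w, x, y, z].
In Python, from cell import arm, viewer, ticket gives the robot as it stands.
- The arm moves only by the shell command python3 -m crank 'ROWS' [FORCE]. ROWS is JSON, one flat list of numbers, 7 for each row, row after row: the turn, a rotation vector about the tool's x, y, z in rad, then the shift along the tool's x, y, z in mm, then the gripper command: -1 is fully open, 1 is shut, values between are in proportion. In form: [ax, ay, az, x, y, z, fingers, ax, ay, az, x, y, z, fingers, ...]. A call has 1 to 8 rows; each row shifts and turns the commanded pose from where the row before left it, along the tool's axes as they then stand; what a row does not reach is not made up. A row lasts 1/8 s, in which the tool goes at most 62.5 mm and 10.7 degrees, less where a joint would pass 70% of its speed; a pose out of reach is approached as far as the arm can. A call with a gripper value outside its range is refused whole. The fingers move at their own pace and stop on an object; FORCE is the grip in N (left out, the last holds). Time passes only in rows, so rows that do not move let the fingers close. It gives the time, the measured TCP pose, the force and the opening at its end, in the units of the state.
- arm.get_state(): the state, without advancing time (a new reading comes with each control period).
- viewer.grab_frame(name): name is "scene" or "top" or "wrist"; returns a dict with "img" (420x560x3 uint8, red, green, blue), "fx", "fy", "cx", "cy" (pixels), "pose" (4x4, takes a point from camera to world coordinates). Camera axes: x right, y down, z forward; pixel columns grow to the right and rows downward; lengths in m; the calibration is good to about 2 mm. A picture is of the moment at which its call begins. There is no depth.
- ticket.job_done(): hands the job in, once; it reports no verdict.
The state is a dict: "time_s": time; "qpos": joint angles; "qd": joint speeds; "tau": joint torques, N m; "tcp_pos": TCP position; "orientation": TCP orientation; "contact_force": force on the tool from outside, world axes, zero at the start; "moment": the same for the moment, N m; "opening": opening from 0.0 (shut) to 1.0 (fully open).
Only numpy, scipy, OpenCV 4.12 (cv2) and the standard library are available. Lean on these libraries where they do the work, as an engineer would, in place of code of your own. Each camera call takes 0.05 s, during which the arm holds its last target. There are 200 camera calls.

## Working session

There is one attempt and no reset: what is moved stays moved. The work goes in short steps, Python scripts to look and compute and a shell command to move; the robot and the scene stay as the last step left them, time stands still between calls to the robot, and variables do not carry over. Pictures are saved under pics/ and viewed, about 8 in all and at most 12, crops included, and the job is handed in when it is done.

```bash
mkdir -p pics; ls
python3 - <<'E'
from cell import arm, viewer
import cv2, numpy as np
print(arm.get_state())
for n in ("scene","top"):
    f=viewer.grab_frame(n); cv2.imwrite(f"pics/{n}0.png",f["img"][:,:,::-1]); print(n,f["fx"],f["fy"],f["cx"],f["cy"],np.round(f["pose"],3).tolist())
E
```

```text
pics
{'time_s': 0.0, 'qpos': array([-1.39502316e+00,  2.76560992e-01,  1.50610597e+00, -9.41424772e-06,
        1.36068712e+00, -1.21019350e-01]), 'qd': array([ 0.00057639,  0.00182894, -0.00088737, -0.00032688,  0.00090518,
       -0.00109567]), 'tau': array([ 3.19454870e-03, -4.04576325e+01, -2.37226707e+01,  7.06825498e-02,
        3.45500652e-02, -1.37654574e-04]), 'tcp_pos': array([ 0.16805152, -0.54935543,  0.22963492]), 'orientation': array([-8.80258334e-04,  9.89008937e-01,  1.47853128e-01, -2.87092405e-05]), 'contact_force': array([-0.09828111, -0.40779663,  0.49718553]), 'moment': array([-0.05805568, -0.01875792,  0.03107573]), 'opening': 0.9993093865214668}
scene 463.35072709862374 463.35072709862374 279.36449931519957 210.51026110814493 [[0.86, 0.365, -0.356, 0.881], [0.509, -0.589, 0.627, -0.684], [0.02, -0.721, -0.693, 0.798], [0.0, 0.0, 0.0, 1.0]]
top 382.86127184271544 382.86127184271544 278.51125109250916 211.8682448701493 [[0.007, -0.994, 0.109, 0.35], [-1.0, -0.007, 0.007, 0.015], [-0.006, -0.109, -0.994, 1.055], [0.0, 0.0, 0.0, 1.0]]
```

View pics/top0.png

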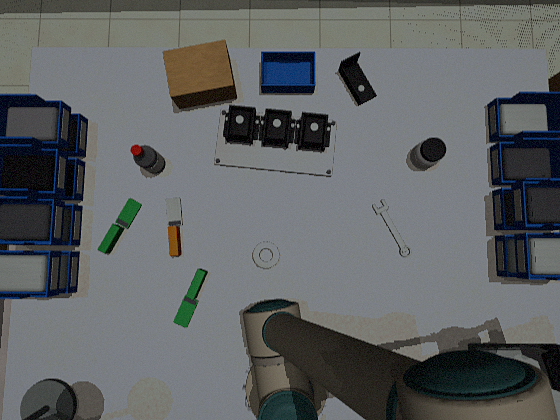

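View pics/scene0.png

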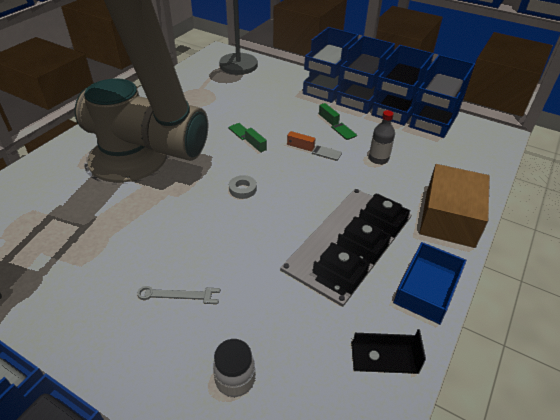

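The top view shows the orange gauge at (175,228) with its blade pointing up (+x). The plate's front edge runs from (215,167) to (333,176), and the bracket caps are near (240,119), (277,127) and (314,127).

```bash
cat > h.py <<'E'
from cell import arm, viewer
import cv2, numpy as np
def grab(n,name):
    f=viewer.grab_frame(n); cv2.imwrite(f"pics/{name}.png",f["img"][:,:,::-1]); return f
def ray(f,u,v,z):
    T=np.array(f["pose"]); d=T[:3,:3]@np.array([(u-f["cx"])/f["fx"],(v-f["cy"])/f["fy"],1]); o=T[:3,3]
    return (o+d*(z-o[2])/d[2])[:2]
def orange(f):
    h=cv2.cvtColor(f["img"],cv2.COLOR_RGB2HSV); m=cv2.inRange(h,(5,150,90),(18,255,255))
    c=max(cv2.findContours(m,0,2)[0],key=cv2.contourArea); return c
E
python3 - <<'E'
from h import *
f=grab("top","t1"); c=orange(f); r=cv2.minAreaRect(c); print(r)
# silhouette corners in world at two heights
b=cv2.boxPoints(r); print([ (p.round(1).tolist(),ray(f,*p,0.036).round(4).tolist(), ray(f,*p,0).round(4).tolist()) for p in b])
img=f["img"]
for name,(x0,y0,x1,y1) in dict(gauge=(155,185,200,265),plate=(205,95,345,185)).items():
    big=cv2.resize(img[y0:y1,x0:x1,::-1],None,fx=5.6,fy=5.6,interpolation=cv2.INTER_CUBIC) if name=="plate" else cv2.resize(img[y0:y1,x0:x1,::-1],None,fx=5.6,fy=5.6,interpolation=cv2.INTER_CUBIC)
    cv2.imwrite(f"pics/c_{name}.png",cv2.convertScaleAbs(big,alpha=1.3))
a=cv2.imread("pics/c_plate.png"); g=cv2.imread("pics/c_gauge.png")
a=cv2.resize(a,(540,int(a.shape[0]*540/a.shape[1])))
H=max(a.shape[0],g.shape[0]); 
o=np.zeros((H,a.shape[1]+g.shape[1],3),np.uint8); o[:a.shape[0],:a.shape[1]]=a; o[:g.shape[0],a.shape[1]:]=g
cv2.imwrite("pics/c.png",o); print(o.shape)
E
```

```text
((172.64974975585938, 240.09645080566406), (29.781267166137695, 8.407151222229004), 85.91438293457031)
[([167.39999389648438, 225.5], [0.4229, 0.3186], [0.4255, 0.3293]), ([175.8000030517578, 224.89999389648438], [0.4247, 0.2962], [0.4273, 0.3061]), ([177.89999389648438, 254.60000610351562], [0.3458, 0.2877], [0.3457, 0.2973]), ([169.5, 255.1999969482422], [0.3441, 0.3099], [0.3439, 0.3203])]
(448, 792, 3)
```

View pics/c.png

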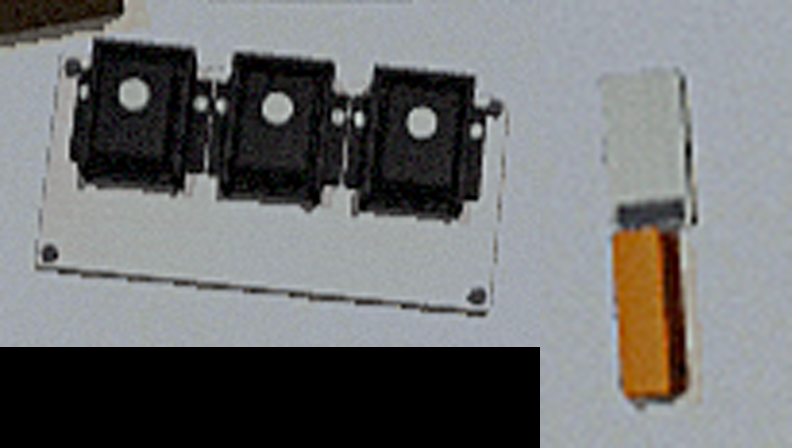

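The crop shows the plate's four corner bolts at about (72,67), (50,253), (477,296) and (494,108), with caps at (133,95), (278,108) and (422,121). The gauge blade tip edge runs from (600,75) to (684,68), and the top of the handle from (613,230) to (668,393).

Run:
```python
from h import *
f=viewer.grab_frame("top")
P=lambda x,y,z: ray(f,x/3.857+205-.4,y/3.857+95-.4,z)
G=lambda x,y,z: ray(f,(x-540)/5.6+155-.4,y/5.6+185-.4,z)
bl=[P(*p,.012) for p in [(72,67),(50,253),(477,296),(494,108)]]
print("bolts",np.round(bl,4).tolist(),"mean",np.mean(bl,0))
caps=[P(*p,.069) for p in [(133,95),(278,108),(422,121)]]; print("caps",np.round(caps,4).tolist())
fl,fr=P(37,268,.012),P(490,312,.012); print("front",fl,fr,(fl+fr)/2,np.linalg.norm(fl-fr))
d=fl-fr; yaw1=np.arctan2(-d[0],d[1]); d=caps[0]-caps[2]; yaw2=np.arctan2(-d[0],d[1]); d=bl[1]-bl[2];d2=bl[0]-bl[3]
print("yaw",yaw1,yaw2,np.arctan2(-d[0],d[1]),np.arctan2(-d2[0],d2[1]))
y=(yaw1+yaw2)/2; ex=np.array([np.cos(y),np.sin(y)])
print("centre from front",(fl+fr)/2+ex*.08,"from bolts",np.mean(bl,0))
h=[G(*p,.036) for p in [(613,230),(665,228),(668,393),(622,395)]]
t=[G(*p,.006) for p in [(600,75),(684,68)]]
print("handle",np.round(h,4).tolist(),np.mean(h,0),"tip",np.mean(t,0)); d=np.mean(t,0)-np.mean(h,0); print(np.linalg.norm(d),np.arctan2(d[1],d[0]))
q=arm.get_state()["orientation"]; print(q)
```

```text
bolts [[0.7472, 0.1802], [0.608, 0.1929], [0.5783, -0.115], [0.7178, -0.1284]] mean [0.66281955 0.03243366]
caps [[0.7057, 0.1286], [0.6969, 0.0283], [0.6882, -0.0709]]
front [0.59689146 0.20202151] [ 0.56661785 -0.12427611] [0.58175466 0.0388727 ] 0.32769899121470375
yaw -0.09251426032556 -0.0873358466028852 -0.09629643834968112 -0.0949380937649385
centre from front [0.66143141 0.03168839] from bolts [0.66281955 0.03243366]
handle [[0.4226, 0.318], [0.4237, 0.2931], [0.3455, 0.2889], [0.3444, 0.3106]] [0.3840402  0.30264004] tip [0.50347663 0.31555544]
0.12013270637094882 0.10771763013637542
[-5.04024124e-04  9.89007475e-01  1.47864669e-01 -2.25317833e-05]
```

```bash
python3 -m crank '[0,0,0.185,0,0,0,-1, 0,0,0,33,-47,0,-1, 0,0,0,33,-47,0,-1, 0,0,0,33,-47,0,-1, 0,0,0,33,-47,0,-1, 0,0,0,33,-47,0,-1, 0,0,0,33,-47,0,-1, 0,0,0,33,-47,0,-1]' 25
python3 -m crank '[0,0,0,10,-55,0,-1, 0,0,0,10,-55,0,-1, 0,0,0,10,-55,0,-1, 0,0,0,10,-55,0,-1, 0,0,0,10,-55,0,-1, 0,0,0,10,-55,0,-1, 0,0,0,10,-55,0,-1, 0,0,0,0,0,0,-1]'
cat >> h.py <<'E'
from scipy.spatial.transform import Rotation as R
def st():
    s=arm.get_state(); q=s["orientation"]; M=R.from_quat([*q[1:],q[0]]).as_matrix()
    print("t",round(s["time_s"],2),"tcp",s["tcp_pos"].round(4),"yaw",round(np.arctan2(M[1,0],M[0,0]),4),"z",M[:,2].round(3),"F",s["contact_force"].round(1),"op",round(s["opening"],3),"q",s["qpos"].round(2)); return s,M
def to(x,y,z,yaw=None):
    "shift needed in present tool axes (mm), and after turning to yaw"
    s,M=st(); d=np.array([x,y,z])-s["tcp_pos"]; print("shift now",(M.T@d*1000).round(1))
    if yaw is not None:
        y0=np.arctan2(M[1,0],M[0,0]); print("turn z",round(y0-yaw,4),"then shift",((R.from_euler('z',yaw-y0).as_matrix()@M).T@d*1000).round(1))
E
python3 - <<'E'
from h import *
to(.384,.3026,.2,.106)
E
```

```text
time_s: 1.2
tcp_pos: [0.3616, -0.1955, 0.2306]
orientation: [0.0, 0.998, 0.056, 0.0]
contact_force: [0.3, -0.9, 0.0]
opening: 0.997
time_s: 2.2
tcp_pos: [0.3873, 0.1965, 0.2302]
orientation: [-0.0, 0.998, 0.059, -0.0]
contact_force: [0.2, -0.6, 0.7]
opening: 0.997
t 2.2 tcp [0.3873 0.1965 0.2302] yaw 0.1182 z [-0.     0.001 -1.   ] F [ 0.2 -0.6  0.7] op 0.997 q [0.31 0.06 1.78 0.   1.3  1.76]
shift now [   9.2 -105.7   30.3]
turn z 0.0122 then shift [   7.9 -105.8   30.3]
```

```bash
python3 -m crank '[0,0,0.012,0,0,0,-1, 0,0,0,4,-53,15,-1, 0,0,0,4,-53,15,-1, 0,0,0,0,0,0,-1, 0,0,0,0,0,0,-1]'
python3 - <<'E'
from h import *
f=grab("wrist","w1"); print(f["pose"].round(3).tolist(),f["fx"])
c=orange(f); r=cv2.minAreaRect(c); b=cv2.boxPoints(r); print(r,[ray(f,*p,.036).round(4).tolist() for p in b])
st()
E
```

```text
time_s: 2.82
tcp_pos: [0.3853, 0.2977, 0.2004]
orientation: [0.001, 0.999, 0.049, -0.0]
contact_force: [0.4, -0.6, -0.5]
opening: 0.998
[[0.098, -0.958, -0.269, 0.464], [-0.995, -0.094, -0.027, 0.307], [0.001, 0.271, -0.963, 0.356], [0.0, 0.0, 0.0, 1.0]] 328.4825960473385
((270.5, 181.5), (39.0, 23.0), 90.0) [[0.4223, 0.3205], [0.4245, 0.2983], [0.3858, 0.2943], [0.3835, 0.3173]]
t 2.88 tcp [0.3854 0.2976 0.2007] yaw 0.0975 z [ 0.    -0.001 -1.   ] F [ 1.1 -0.   0. ] op 1.002 q [ 0.52  0.16  1.73 -0.    1.25  1.99]
```

View pics/w1.png

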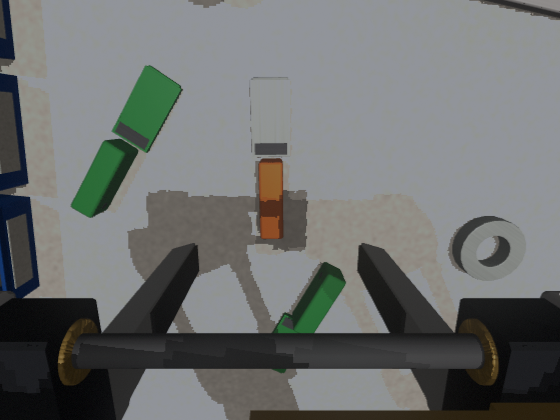

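The wrist view shows the orange handle centred near (271,198) between the fingers and aligned with them. The nearest green look-alike, at (335,270), is clear of the finger paths.

```bash
python3 -m crank '[0,0,0,-1,-7,50,-1, 0,0,0,0,0,50,-1, 0,0,0,0,0,40,-1, 0,0,0,0,0,28,-1, 0,0,0,0,0,0,1, 0,0,0,0,0,0,1, 0,0,0,0,0,0,1, 0,0,0,0,0,0,1]' 25
python3 -m crank '[0,0,0,0,0,0,1, 0,0,0,0,0,0,1, 0,0,0,0,0,0,1]'
python3 - <<'E'
from h import *
st()
E
```

```text
time_s: 3.88
tcp_pos: [0.384, 0.3067, 0.0335]
orientation: [-0.0, 0.999, 0.05, 0.001]
contact_force: [0.0, -0.1, 0.2]
opening: 0.609
time_s: 4.25
tcp_pos: [0.3833, 0.3063, 0.0324]
orientation: [0.0, 0.999, 0.05, -0.0]
contact_force: [-0.4, -0.8, 0.9]
opening: 0.293
t 4.25 tcp [0.3833 0.3063 0.0324] yaw 0.1 z [-0. -0. -1.] F [-0.4 -0.8  0.9] op 0.293 q [ 0.53  0.35  1.96 -0.    0.83  2.  ]
```

```bash
python3 -m crank '[0,0,0,0,0,0,1, 0,0,0,0,0,0,1, 0,0,0,0,0,-30,1, 0,0,0,0,0,-40,1, 0,0,0,0,0,0,1]'
cat >> h.py <<'E'
YF=-.0925; C=np.array([.6622,.0320]); EX=np.array([np.cos(YF),np.sin(YF)]); EY=np.array([-EX[1],EX[0]])
def fx(xf,yf): return C+xf*EX+yf*EY
def tofx(xf,yf,z): p=fx(xf,yf); print(p.round(4)); to(*p,z,YF)
E
python3 - <<'E'
from h import *
tofx(-.175,.1,.08)
E
```

```text
time_s: 4.88
tcp_pos: [0.3852, 0.3077, 0.1046]
orientation: [-0.002, 0.999, 0.05, 0.003]
contact_force: [-0.4, -1.4, -2.8]
opening: 0.252
[0.4972 0.1477]
t 4.88 tcp [0.3852 0.3077 0.1046] yaw 0.0997 z [ 0.005  0.003 -1.   ] F [-0.4 -1.4 -2.8] op 0.252 q [0.53 0.26 1.87 0.   1.   2.  ]
shift now [ 95.4 170.3  24.6]
turn z 0.1922 then shift [126.2 149.   24.9]
```

```bash
python3 -m crank '[0,0,0.096,0,0,0,1, 0,0,0.096,0,0,0,1, 0,0,0,10,50,0,1, 0,0,0,30,50,0,1, 0,0,0,43,49,0,1, 0,0,0,43,0,24,1, 0,0,0,0,0,0,1, 0,0,0,0,0,0,1]'
python3 - <<'E'
from h import *
tofx(-.175,.1,.08)
f=grab("wrist","w2"); c=orange(f); r=cv2.minAreaRect(c);print(r)
E
```

```text
time_s: 5.88
tcp_pos: [0.4915, 0.1485, 0.0769]
orientation: [0.0, 0.999, -0.046, -0.002]
contact_force: [-0.0, -0.0, -1.2]
opening: 0.257
[0.4972 0.1477]
t 5.88 tcp [0.4915 0.1485 0.0769] yaw -0.0924 z [-0.005 -0.    -1.   ] F [-0.  -0.  -1.2] op 0.257 q [0.16 0.32 1.86 0.   0.96 1.82]
shift now [ 5.7  0.2 -3.1]
turn z 0.0001 then shift [ 5.7  0.2 -3.1]
((278.0, 225.5), (47.0, 48.0), 90.0)
```

View pics/w2.png

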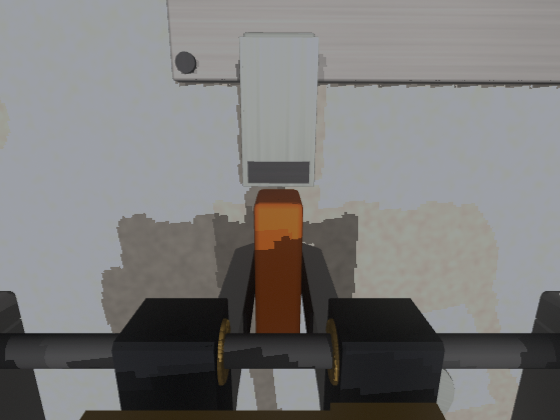

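The blade, at (240–318, 35–185), is straight in the grip. The plate's front edge at row 81 is parallel to the tool, and the plate corner at (173,81) and bolt at (186,62) give a check of the plate position.

Run:
```python
from h import *
f=viewer.grab_frame("wrist")
p=[ray(f,173,80.5,.012),ray(f,555,81.5,.012),ray(f,186,62,.012)]
for a in p: d=a-C; print("fixture",(d@EX).round(4),(d@EY).round(4))
s,M=st()
for u in (240,318):
    d=ray(f,u,38,.006+s["tcp_pos"][2]-.0324)-C; print("tip fixture",(d@EX).round(4),(d@EY).round(4))
```

```text
fixture -0.0787 0.1673
fixture -0.0791 -0.0722
fixture -0.0681 0.1584
t 5.97 tcp [0.4918 0.149  0.078 ] yaw -0.0913 z [-0.002 -0.    -1.   ] F [-0.4 -0.2 -1.8] op 0.251 q [0.16 0.32 1.86 0.   0.96 1.82]
tip fixture -0.063 0.1205
tip fixture -0.063 0.0816
```

```bash
python3 -m crank '[0,0,0,0,-1,20,1, 0,0,0,0,0,12,1, 0,0,0,0,0,0,1, 0,0,0,0,0,0,1]'
python3 -m crank '[0,0,0,0,0,1,1, 0,0,0,0,0,0,1]'
python3 -m crank '[0,0,0,20,0,0,1, 0,0,0,20,0,0,1, 0,0,0,15,0,0,1, 0,0,0,0,0,0,1, 0,0,0,0,0,0,1]'
python3 - <<'E'
from h import *
st()
E
```

```text
time_s: 6.48
tcp_pos: [0.4938, 0.1498, 0.0469]
orientation: [-0.0, 0.999, -0.046, 0.0]
contact_force: [0.4, -0.8, -2.3]
opening: 0.253
time_s: 6.72
tcp_pos: [0.4938, 0.1496, 0.0458]
orientation: [-0.0, 0.999, -0.046, 0.0]
contact_force: [-0.0, 0.7, -1.2]
opening: 0.256
time_s: 7.35
tcp_pos: [0.5472, 0.1444, 0.0452]
orientation: [0.0, 0.999, -0.046, -0.001]
contact_force: [-0.6, -0.3, -2.4]
opening: 0.252
t 7.35 tcp [0.5472 0.1444 0.0452] yaw -0.0923 z [-0.002 -0.    -1.   ] F [-0.6 -0.3 -2.4] op 0.252 q [0.14 0.43 1.78 0.   0.93 1.8 ]
```

```bash
python3 -m crank '[0,0,0,12,0,0,1, 0,0,0,8,0,0,1, 0,0,0,0,0,0,1]'
python3 -m crank '[0,0,0,10,0,0,1]'
python3 -m crank '[0,0,0,8,0,0,1, 0,0,0,0,0,0,1]'
python3 - <<'E'
from h import *
st()
E
```

```text
time_s: 7.72
tcp_pos: [0.5694, 0.1426, 0.0455]
orientation: [-0.0, 0.999, -0.046, 0.0]
contact_force: [0.3, 0.8, -2.2]
opening: 0.253
time_s: 7.85
tcp_pos: [0.5775, 0.1417, 0.0453]
orientation: [0.0, 0.999, -0.046, -0.001]
contact_force: [0.1, 0.2, -1.7]
opening: 0.256
time_s: 8.1
tcp_pos: [0.5872, 0.1409, 0.0455]
orientation: [-0.0, 0.999, -0.046, 0.0]
contact_force: [-0.2, -0.6, -1.6]
opening: 0.251
t 8.1 tcp [0.5872 0.1409 0.0455] yaw -0.0925 z [ 0.001 -0.    -1.   ] F [-0.2 -0.6 -1.6] op 0.251 q [ 0.12  0.47  1.7  -0.    0.97  1.78]
```

```bash
python3 -m crank '[0,0,0,8,0,0,1, 0,0,0,6,0,0,1]'
python3 -m crank '[0,0,0,-62,0,0,1, 0,0,0,-42,0,0,1, 0,0,0,-5,0,0,1, 0,0,0,0,0,0,1, 0,0,0,0,0,0,1]'
python3 - <<'E'
from h import *
tofx(-.160,.002,.0455)
E
```

```text
time_s: 8.35
tcp_pos: [0.6007, 0.1397, 0.0455]
orientation: [0.0, 0.999, -0.046, 0.0]
contact_force: [-0.2, 0.1, -1.1]
opening: 0.252
time_s: 8.98
tcp_pos: [0.4937, 0.1498, 0.0458]
orientation: [-0.0, 0.999, -0.046, 0.001]
contact_force: [-0.4, -0.6, -2.8]
opening: 0.255
[0.5031 0.0488]
t 8.97 tcp [0.4937 0.1498 0.0458] yaw -0.0925 z [ 0.002  0.    -1.   ] F [-0.4 -0.6 -2.8] op 0.255 q [ 0.16  0.36  1.9  -0.    0.88  1.82]
shift now [18.7 99.7  0.3]
turn z 0.0 then shift [18.7 99.7  0.3]
```

Left shows no drag with about 63 mm of blade in, so it is worn. Next is the middle bracket.

```bash
python3 -m crank '[0,0,0,0,50,0,1, 0,0,0,0,50,0,1, 0,0,0,0,0,0,1, 0,0,0,20,0,0,1, 0,0,0,20,0,0,1, 0,0,0,15,0,0,1, 0,0,0,10,0,0,1, 0,0,0,0,0,0,1]'
python3 -m crank '[0,0,0,10,0,0,1, 0,0,0,0,0,0,1]'
python3 -m crank '[0,0,0,8,0,0,1]'
python3 -m crank '[0,0,0,8,0,0,1, 0,0,0,0,0,0,1]'
python3 - <<'E'
from h import *
st()
E
```

```text
time_s: 9.98
tcp_pos: [0.5477, 0.0444, 0.0453]
orientation: [0.0, 0.999, -0.046, 0.0]
contact_force: [0.9, 0.3, -3.3]
opening: 0.256
time_s: 10.22
tcp_pos: [0.5579, 0.0432, 0.0456]
orientation: [0.0, 0.999, -0.046, 0.001]
contact_force: [0.4, 0.2, -1.6]
opening: 0.255
time_s: 10.35
tcp_pos: [0.5643, 0.0426, 0.0454]
orientation: [0.0, 0.999, -0.046, -0.001]
contact_force: [0.3, -0.0, -1.2]
opening: 0.252
time_s: 10.6
tcp_pos: [0.5741, 0.0416, 0.0455]
orientation: [0.0, 0.999, -0.046, 0.001]
contact_force: [0.3, 0.1, -1.6]
opening: 0.249
t 10.6 tcp [0.5741 0.0416 0.0455] yaw -0.0923 z [ 0.001 -0.    -1.   ] F [ 0.3  0.1 -1.6] op 0.249 q [-0.05  0.44  1.76 -0.    0.94  1.61]
```

```bash
python3 -m crank '[0,0,0,8,0,0,1, 0,0,0,7,0,0,1]'
python3 -m crank '[0,0,0,-62,0,0,1, 0,0,0,-46,0,0,1, 0,0,0,0,0,0,1, 0,0,0,0,50,0,1, 0,0,0,0,50,0,1, 0,0,0,0,0,0,1]'
python3 - <<'E'
from h import *
tofx(-.145,-.098,.0455)
E
```

```text
time_s: 10.85
tcp_pos: [0.5885, 0.0403, 0.0455]
orientation: [0.0, 0.999, -0.046, 0.0]
contact_force: [-0.2, -0.3, -1.8]
opening: 0.251
time_s: 11.6
tcp_pos: [0.4732, -0.0525, 0.0459]
orientation: [0.001, 0.999, -0.048, 0.001]
contact_force: [-0.2, 0.4, -2.4]
opening: 0.254
[ 0.5088 -0.0522]
t 11.6 tcp [ 0.4732 -0.0525  0.0459] yaw -0.0966 z [ 0.003 -0.002 -1.   ] F [-0.2  0.4 -2.4] op 0.254 q [-0.26  0.31  1.98 -0.    0.84  1.41]
shift now [35.4 -3.7  0.5]
turn z -0.0041 then shift [35.4 -3.6  0.5]
```

```bash
python3 -m crank '[0,0,0,0,-3,0,1, 0,0,0,20,0,0,1, 0,0,0,20,0,0,1, 0,0,0,15,0,0,1, 0,0,0,10,0,0,1, 0,0,0,0,0,0,1]'
python3 -m crank '[0,0,0,8,0,0,1, 0,0,0,0,0,0,1]'
python3 -m crank '[0,0,0,6,0,0,1, 0,0,0,0,0,0,1]'
python3 -m crank '[0,0,0,6,0,0,1, 0,0,0,0,0,0,1]'
python3 - <<'E'
from h import *
tofx(-.055,-.098,.0455)
E
```

```text
time_s: 12.35
tcp_pos: [0.5367, -0.0518, 0.0453]
orientation: [0.0, 0.999, -0.046, -0.0]
contact_force: [0.5, 0.1, -2.0]
opening: 0.253
time_s: 12.6
tcp_pos: [0.5441, -0.053, 0.0453]
orientation: [-0.0, 0.999, -0.046, -0.0]
contact_force: [-0.6, -0.2, -2.3]
opening: 0.254
time_s: 12.85
tcp_pos: [0.55, -0.0536, 0.0451]
orientation: [-0.0, 0.999, -0.046, -0.0]
contact_force: [-0.4, -0.2, -4.4]
opening: 0.253
time_s: 13.1
tcp_pos: [0.5558, -0.054, 0.0451]
orientation: [-0.0, 0.999, -0.046, -0.001]
contact_force: [-0.6, 0.6, -4.4]
opening: 0.252
[ 0.5984 -0.0605]
t 13.1 tcp [ 0.5558 -0.054   0.0451] yaw -0.0922 z [-0.001  0.    -1.   ] F [-0.6  0.6 -4.4] op 0.252 q [-0.22  0.42  1.8  -0.    0.92  1.44]
shift now [43.   2.6 -0.4]
turn z 0.0003 then shift [43.   2.6 -0.4]
```

```bash
python3 -m crank '[0,0,0,5,0,0,1, 0,0,0,0,0,0,1]'
python3 -m crank '[0,0,0,6,0,0,1, 0,0,0,0,0,0,1]'
python3 -m crank '[0,0,0,8,0,0,1, 0,0,0,0,0,0,1]'
python3 - <<'E'
from h import *
tofx(-.055,-.098,.0455)
E
```

```text
time_s: 13.35
tcp_pos: [0.5599, -0.0543, 0.0452]
orientation: [-0.0, 0.999, -0.046, -0.001]
contact_force: [-4.0, 0.2, -2.7]
opening: 0.253
time_s: 13.6
tcp_pos: [0.5671, -0.055, 0.0453]
orientation: [-0.0, 0.999, -0.046, -0.0]
contact_force: [-2.4, 0.9, -4.2]
opening: 0.253
time_s: 13.85
tcp_pos: [0.5765, -0.056, 0.0454]
orientation: [0.0, 0.999, -0.046, 0.001]
contact_force: [-1.1, -0.5, -5.0]
opening: 0.252
[ 0.5984 -0.0605]
t 13.85 tcp [ 0.5765 -0.056   0.0454] yaw -0.0922 z [ 0.002 -0.    -1.   ] F [-1.1 -0.5 -5. ] op 0.252 q [-0.22  0.44  1.76  0.    0.94  1.45]
shift now [22.2  2.5 -0. ]
turn z 0.0003 then shift [22.2  2.5 -0. ]
```

The right bracket drags on the blade (4 N at the ramp, and extra downward load). I'll push it home there.

```bash
python3 -m crank '[0,0,0,8,0,0,1, 0,0,0,8,0,0,1, 0,0,0,0,0,0,1]'
python3 -m crank '[0,0,0,3,0,0,1, 0,0,0,0,0,0,1]'
python3 -m crank '[0,0,0,2,0,0,1, 0,0,0,0,0,0,1]'
python3 -m crank '[0,0,0,2,0,0,1, 0,0,0,0,0,0,1]'
```

```text
time_s: 14.22
tcp_pos: [0.5928, -0.0576, 0.0454]
orientation: [0.0, 0.999, -0.046, 0.001]
contact_force: [-0.0, -0.3, -6.1]
opening: 0.253
time_s: 14.48
tcp_pos: [0.5941, -0.0576, 0.0455]
orientation: [0.0, 0.999, -0.046, 0.0]
contact_force: [-2.2, 1.0, -5.0]
opening: 0.257
time_s: 14.72
tcp_pos: [0.5958, -0.0577, 0.0454]
orientation: [0.0, 0.999, -0.046, -0.0]
contact_force: [-3.4, 0.2, -4.0]
opening: 0.253
time_s: 14.98
tcp_pos: [0.598, -0.0579, 0.0454]
orientation: [0.0, 0.999, -0.046, 0.0]
contact_force: [-3.1, 0.2, -3.4]
opening: 0.254
```

```bash
python3 -m crank '[0,0,0,2,0,0,1, 0,0,0,0,0,0,1]'
python3 -m crank '[0,0,0,2,0,0,1, 0,0,0,0,0,0,1]'
```

```text
time_s: 15.22
tcp_pos: [0.5981, -0.0579, 0.0454]
orientation: [-0.0, 0.999, -0.046, -0.002]
contact_force: [-6.3, 0.6, -0.5]
opening: 0.253
time_s: 15.48
tcp_pos: [0.5983, -0.0579, 0.0452]
orientation: [-0.0, 0.999, -0.046, -0.004]
contact_force: [-10.6, 0.2, 1.0]
opening: 0.253
```

It is stopped against the lip at the predicted depth. I'll lower it onto the plate, release and retreat.

```bash
python3 -m crank '[0,0,0,-1,0,1,1, 0,0,0,0,0,0,1, 0,0,0,0,0,0,0.1, 0,0,0,0,0,0,0.1, 0,0,0,0,0,0,0.1, 0,0,0,0,0,0,0.1, 0,0,0,0,0,0,0.1]'
python3 -m crank '[0,0,0,0,0,-30,0.1, 0,0,0,0,0,-50,0.1, 0,0,0,-40,0,-40,0.1, 0,0,0,-40,0,-20,0.1, 0,0,0,-30,0,0,0.1, 0,0,0,-20,0,0,0.1, 0,0,0,0,0,0,0.1]'
python3 - <<'E'
from h import *
st(); f=grab("wrist","w3"); t=grab("top","t3"); grab("scene","s3")
a=cv2.imread("pics/w3.png"); b=cv2.resize(cv2.imread("pics/s3.png")[150:330,260:500],(560,420),interpolation=cv2.INTER_CUBIC)
cv2.imwrite("pics/end.png",cv2.resize(np.hstack([a,b]),(800,300)))
E
```

```text
time_s: 16.35
tcp_pos: [0.6012, -0.0582, 0.0445]
orientation: [0.0, 0.999, -0.046, 0.0]
contact_force: [0.2, -0.5, 0.2]
opening: 0.453
time_s: 17.23
tcp_pos: [0.4704, -0.046, 0.1848]
orientation: [0.0, 0.999, -0.046, 0.0]
contact_force: [0.7, -0.2, 0.1]
opening: 0.448
t 17.23 tcp [ 0.4704 -0.046   0.1848] yaw -0.0924 z [ 0. -0. -1.] F [ 0.7 -0.2  0.1] op 0.448 q [-0.24  0.15  1.79 -0.    1.2   1.42]
```

View pics/end.png

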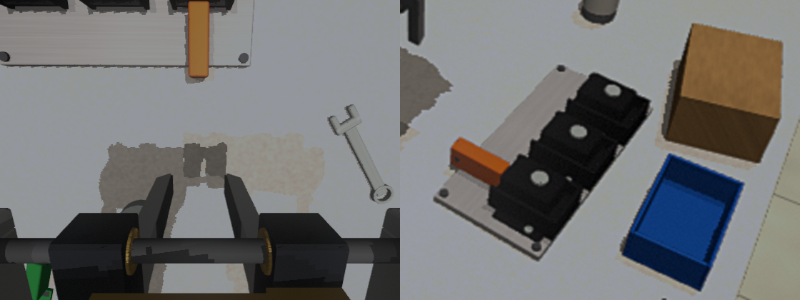

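The handle sits flush at the right bracket's mouth and square to it, with its back edge at wrist pixel (277,106). I'll do one numeric check of depth, then hand in.

Run:
```python
from h import *
f=viewer.grab_frame("wrist"); c=orange(f)[:,0,:]; v=c[:,1].max(); u=c[c[:,1]>v-3][:,0].mean()
print(u,v)
for z in (.012,.048):
    d=ray(f,u,v+.5,z)-C; print("back edge if at z",z,"fixture x,y",(d@EX).round(4),(d@EY).round(4))
d=ray(f,c[:,0].mean(),81.5,.012)-C
```

```text
277.25 109
back edge if at z 0.012 fixture x,y -0.0934 -0.094
back edge if at z 0.048 fixture x,y -0.0944 -0.094
```

```bash
python3 -c "
from cell import ticket; print(ticket.job_done())"
```

```text
the job is handed in; nothing more can be done
None
```

The gauge is in the right-hand bracket (at -y), pushed home and let go. I handed the job in at about 17 s on the robot clock. `job_done` reports no verdict, so the outcome is not confirmed.

- **Finding the bracket:** I felt each mouth in turn. The left and middle brackets showed no drag (under about 1 N) with roughly 60 mm of blade in. In the right one the push rose to about 4 N at around 40 mm in, with extra downward load from there.
- **Pushed home:** The gauge stopped hard at the predicted depth, with the push reaching about 10 N. I then lowered it onto the plate, released it and backed the arm away.
- **Last checks:**
  - The final pictures show the handle square and lying flat against the right mouth.
  - The handle's back edge measured about -94 mm in the fixture frame, against -95 mm expected, which puts the tip about 80 mm inside.
  - The robot touches nothing, with the force reading near zero.
- **Not checked:**
  - The spring's grip on the gauge after release could not be measured directly.
  - I did not measure whether the wrench, spray or jar had moved, but no move went near them.
- **Weak signal:** The drag reading in the right bracket was uneven, between 0 and 4 N over the middle of the travel. I relied on the step at the ramp, the extra downward load, and the absence of both in the other two brackets.

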